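Run the fingertips along a row of flip caps

TASK

Four sample tubes in the grey rack stand with their hinged caps flipped open. Run the shut fingertips lightly along the top of the row, starting at the end with the low tongue, which is also the side the hinges are on, so that the caps are folded down flat on their tubes one after another, from first to last. Only touch the caps: do not lift, tip or shove the rack, press lightly, leave the things beside it where they are, and finish clear of everything.

Things in the scene. Friction and masses are not known exactly. Their poses are not given: they have to be found in the camera images.
- rack: the loose grey tube rack, 216 mm long (its x axis) by 64 mm wide (its y axis), 0.9 kg, with four open white tubes fixed in one row along its x axis, 44 mm apart, at x = -66, -22, +22 and +66 mm. Its deck is 40 mm high and the tube rims, the highest fixed points, 56 mm. A low round-ended tongue (8 mm high) juts 31 mm from its -x end. Origin: centre of the underside, tongue left out; z up. It may stand at any yaw
- cap_1 (a joint): hinged cap of the first tube (rack x = -66 mm), rad: 0 = shut flat on the rim, 1.57 = upright, 1.95 = stop, leaning back over -x. The hinge runs along the rack's y axis, 56 mm high, 12 mm to the -x side of the tube's centre. Friction of about 0.003 N m keeps the cap at any angle: it neither falls shut nor springs back; 1 to 2 N fold it
- top_1 (a point): centre of the top face of the first tube's cap once shut, 59 mm above the rack's underside; fixed in the rack, axes as the rack's (x along the row from first tube to last, z up). The cap is white, 3 mm thick, 22 mm across, with a 10 mm wide thumb tab that ends 28 mm from the hinge
- cap_2 (a joint): hinged cap of the second tube (rack x = -22 mm), rad: 0 = shut flat on the rim, 1.57 = upright, 1.95 = stop, leaning back over -x. The hinge runs along the rack's y axis, 56 mm high, 12 mm to the -x side of the tube's centre. Friction of about 0.003 N m keeps the cap at any angle: it neither falls shut nor springs back; 1 to 2 N fold it
- top_2 (a point): centre of the top face of the second tube's cap once shut, 59 mm above the rack's underside; fixed in the rack, axes as the rack's (x along the row from first tube to last, z up). The cap is white, 3 mm thick, 22 mm across, with a 10 mm wide thumb tab that ends 28 mm from the hinge
- cap_3 (a joint): hinged cap of the third tube (rack x = +22 mm), rad: 0 = shut flat on the rim, 1.57 = upright, 1.95 = stop, leaning back over -x. The hinge runs along the rack's y axis, 56 mm high, 12 mm to the -x side of the tube's centre. Friction of about 0.003 N m keeps the cap at any angle: it neither falls shut nor springs back; 1 to 2 N fold it
- top_3 (a point): centre of the top face of the third tube's cap once shut, 59 mm above the rack's underside; fixed in the rack, axes as the rack's (x along the row from first tube to last, z up). The cap is white, 3 mm thick, 22 mm across, with a 10 mm wide thumb tab that ends 28 mm from the hinge
- cap_4 (a joint): hinged cap of the last tube (rack x = +66 mm), rad: 0 = shut flat on the rim, 1.57 = upright, 1.95 = stop, leaning back over -x. The hinge runs along the rack's y axis, 56 mm high, 12 mm to the -x side of the tube's centre. Friction of about 0.003 N m keeps the cap at any angle: it neither falls shut nor springs back; 1 to 2 N fold it
- top_4 (a point): centre of the top face of the last tube's cap once shut, 59 mm above the rack's underside; fixed in the rack, axes as the rack's (x along the row from first tube to last, z up). The cap is white, 3 mm thick, 22 mm across, with a 10 mm wide thumb tab that ends 28 mm from the hinge
- tube_spare: a loose white extraction tube with its own closed lid, 51 mm tall, about 20 mm wide, standing beside the rack; origin at the centre of its foot. Bystander: leave it
- cassette_a: a loose flat test cassette, 66x18x5 mm, lying beside the rack; origin at the centre of its underside. Bystander: leave it
- dropper: a loose dropper bottle, 27 mm wide, 82 mm tall, standing beside the rack; origin at the centre of its foot. Bystander: leave it
- pen_s: a loose pen, 118 mm long along its y axis, 11 mm thick, lying beside the rack; origin under its middle. Bystander: leave it

How it is judged (in metres and radians):
On the way, in this order (a step that is already met when the one before it is completed fails the run):
1. the first cap is folded shut, those after it still open (value of joint cap_1 below 0.25 rad and value of joint each of cap_2, cap_3, cap_4 above 0.7 rad).
2. the second cap is folded shut, those after it still open (value of joint cap_2 below 0.25 rad and value of joint each of cap_3, cap_4 above 0.7 rad).
3. the third cap is folded shut, those after it still open (value of joint cap_3 below 0.25 rad and value of joint cap_4 above 0.7 rad).
4. the last cap is folded shut (value of joint cap_4 below 0.25 rad).
At the end, for the whole second after the job is handed in: all four caps are folded to less than 0.25 rad from flat, the rack stands level (within 0.05 rad) and at rest, within 20 mm of where it stood (value of joint each of cap_1, cap_2, cap_3, cap_4 below 0.25 rad and angle between rack's own z axis and vertical below 0.05 rad and distance of rack from where it was at the start of the episode below 0.02 m and linear speed of rack below 0.02 m/s); the robot touches nothing.
It fails at once if the rack is lifted more than 8 mm (height (world z) of rack above 0.008 m).
It fails at once if the rack is tipped by more than 0.15 rad (angle between rack's own z axis and vertical above 0.15 rad).
It fails at once if the rack is shoved more than 25 mm (distance of rack from where it was at the start of the episode above 0.025 m).
It fails at once if the fingers press on the caps or rack with more than 40 N (contact force between the fingers and rack above 40 N).
It fails at once if a thing beside the rack is moved more than 15 mm (distance of any of tube_spare, cassette_a, dropper, pen_s from where it was at the start of the episode above 0.015 m).
It also fails if it takes over 40 s, if anything falls off the work surface, if the arm or the gripper's body presses on something with over 40 N, if the wrist force passes 120 N, or if a joint passes its speed limit or range.

ROBOT

A 7-joint arm with a two-finger parallel gripper is mounted at the origin on a cart in front of the work surface, level with it; the furniture and walls round the work are solid. World frame = base frame: x ahead of the robot, y to its left, z up, the work surface at z = 0. Lengths are in mm, angles in rad, forces in N, time in s.
With the tool pointing down it reaches from about 400 to 850 mm from the base axis. Payload 6.9 kg.
Tool frame: the origin (TCP) lies between the finger pads; the fingertips stand nose_length ahead of it and the grasp point (between the pads) lies 2 mm behind it (nose_length is the distance from the TCP to the fingertips, in mm); z points along the fingers, y is the direction in which the jaws open and shut (so a half turn about z gives the same grasp; the last joint's range is limited). The gripper opens to 85 mm and grips with 20 to 120 N. Pads are 22 mm wide; open, the fingers measure 114 mm over their backs; the gripper's body (76 mm by 85 mm) begins 54 mm behind the grasp point. The pads swing forward as they close: fully open they stand 13 mm farther back than shut.
Start: joints at [0.105, 0.507, -0.238, 1.5, 0.126, 1.149, -0.155], TCP at [624.99, -0.025, 248.275] pointing down, gripper open.
Joint ranges: [-3.08, 3.08], [-0.24, 2.05], [-1.43, 1.35], [0, 2.5], [-1.52, 4.66], [0.17, 1.96], [-2.89, 2.89]. Speed limits (rad/s): [2.39, 2.39, 3.14, 3.14, 3.14, 3.14, 3.14].

INTERFACE

Orientations are given as a rotation vector (axis times angle).
In Python, from station import get_state, camera, finish_job, masks_of, nose_length gives the robot as it stands. The module is installed in compiled form; this text tells all that it offers.
- The arm moves only by the tool apply_moves, never from a script. Its argument "increments" is a list of rows, each an object with "offset": the shift along the tool's x, y, z in m, a list of three; "angular": the turn, a rotation vector about the tool's x, y, z in rad, a list of three; "jaw": the gripper's target within -1 to 1 (fully open at 1, half-way at 0, shut at -1). A call has 1 to 20 rows; each row shifts and turns the pose as measured when the row begins, along the tool's axes as they then stand; what a row does not reach is not made up. A row lasts 1/8 s, in which the tool goes at most 62.5 mm and 10.7 degrees, less where a joint would pass 70% of its speed; a pose out of reach is approached as far as the arm can. A call is refused whole if a number of a shift passes 0.0625 or a number of a turn 0.188, either way. A call with a gripper value outside its range is refused whole. The fingers move at their own pace and stop on an object; "squeeze" is the grip in N (left out, the last holds). Time passes only in rows, so rows that do not move let the fingers close. It gives the time, the measured TCP pose, the force and the opening at its end, in the units of the state.
- get_state(): the state, without advancing time (a new reading comes with each control period).
- camera(name): name is "scene" or "side" or "wrist"; returns a dict with "img" (400x640x3 uint8, red, green, blue), "fovy" (degrees; the focal length in pixels is half the picture's height over the tangent of half this angle, whatever the lens; pixels are square), "cx", "cy" (the principal point, pixels), "origin" and "rotation" of the camera in the world. Camera axes: x right, y down, z forward; pixel columns grow to the right and rows downward; lengths in mm; the calibration is good to about 2 mm. A picture is of the moment at which its call begins. There is no depth.
- finish_job(): hands the job in, once; it reports no verdict.
Trained networks look in the newest picture that a camera, given by its name, has taken for a name from the list of things; names that differ only in an ending like _2 or _b are one class to them, and where a whole thing is asked for, a point or a joint stands for the part that bears it (a point fixed in the world has none). Each returns a list of dicts, best first, with "conf" (0 to 1); they miss things now and then, are a little off and sometimes report something else, mostly with a low value. They report only what shows in the picture. A call takes as long as a camera call.
- masks_of(thing, camera): "mask" (400x640 bool, what is visible of it) and "box" ([left, top, right, bottom] in pixels, round what is visible of it).
The state is a dict: "time": time; "qpos": joint angles; "dq": joint speeds; "effort": joint torques, N m; "ee_pos": TCP position; "orientation": TCP orientation; "contact_force": force on the tool from outside, world axes, zero at the start; "wrist_torque": the same for the moment, N m; "width": finger opening in mm.
Only numpy, scipy, OpenCV 4.12 (cv2) and the standard library are available. Lean on these libraries where they do the work, as an engineer would, in place of code of your own. Each camera call takes 0.05 s, during which the arm holds its last target. There are 200 camera calls.

## Working session

There is one attempt and no reset: what is moved stays moved. The work goes in short steps, Python scripts to look and compute and a tool call to move; the robot and the scene stay as the last step left them, time stands still between calls to the robot, and variables do not carry over. Pictures are saved under pics/ and viewed, about 8 in all and at most 12, crops included, and the job is handed in when it is done.

Besides the shell and the picture viewer there is one more tool, called after ">>>" as a command line: name --argument value ..., lists and objects as JSON in quotes. apply_moves: Moves the arm, as the interface text tells. Its arguments: {"type":"object","properties":{"increments":{"type":"array","items":{"type":"object","properties":{"offset":{"type":"array","items":{"type":"number"}},"angular":{"type":"array","items":{"type":"number"}},"jaw":{"type":"number"}}}},"squeeze":{"type":"number"}},"required":["increments"]}

```bash
mkdir -p pics
cat > h.py <<'E'
import numpy as np, cv2
from station import *
def save(c,n): cv2.imwrite('pics/'+n,c['img'][:,:,::-1])
def foc(c): return 200/np.tan(np.radians(c['fovy'])/2)
def ray(c,u,v):
    d=np.array([(u-c['cx'])/foc(c),(v-c['cy'])/foc(c),1.]); return np.array(c['rotation'])@d
def onz(c,u,v,z):
    o=np.array(c['origin']); d=ray(c,u,v); return o+d*(z-o[2])/d[2]
def proj(c,P):
    p=(np.atleast_2d(P)-np.array(c['origin']))@np.array(c['rotation'])
    return np.c_[c['cx']+foc(c)*p[:,0]/p[:,2], c['cy']+foc(c)*p[:,1]/p[:,2]]
E
python3 - <<'E'
from h import *
np.set_printoptions(precision=3,suppress=True)
s=get_state(); print(s); print(nose_length)
ims=[]
for n in ['scene','side','wrist']:
    c=camera(n); save(c,n+'0.png'); print(n,c['origin'],c['fovy'],c['cx'],c['cy'],np.array(c['rotation']).tolist())
    for t in ['rack','cap_1','tube_spare','cassette_a','dropper','pen_s']:
        for m in masks_of(t,n):
            if m['conf']<.3: continue
            ys,xs=np.nonzero(m['mask']); print(t,round(m['conf'],2),m['box'],onz(c,xs.mean(),ys.mean(),20)[:2])
E
```

```text
{'time': 0.0, 'qpos': array([ 0.106,  0.508, -0.238,  1.501,  0.126,  1.149, -0.155]), 'dq': array([ 0.   ,  0.   , -0.001,  0.   , -0.   , -0.002, -0.   ]), 'effort': array([  0.001, -62.059,  -2.187, -24.966,   0.012,   0.012,   0.   ]), 'ee_pos': array([624.525,  -0.124, 247.441]), 'orientation': array([-2.221, -2.221,  0.002]), 'contact_force': array([-0.   , -0.211, -0.225]), 'wrist_torque': array([-0.026,  0.023, -0.019]), 'width': 85.49068567206436}
17.0
scene [ 308.444 -476.065  688.012] 46.550111824428825 321.41756236418485 202.8387004734336 [-2.3423664604332464, 0.5459306225351429, -0.2192814793748063]Traceback (most recent call last):
  File "<stdin>", line 10, in <module>
  File "h.py", line 8, in onz
    o=np.array(c['origin']); d=ray(c,u,v); return o+d*(z-o[2])/d[2]
                                                               ~^^^
IndexError: invalid index to scalar variable.
```

View pics/scene0.png

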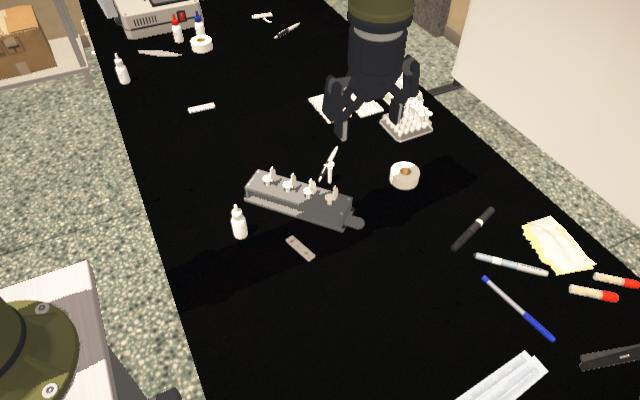

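The scene picture shows the rack at about (300,198) with the tongue at its right end (360,222). Also visible are the dropper (239,222), cassette (300,247) and spare tube (330,165) beside it. The calibration's rotation is a rotation vector, so I'll fix the helper.

```bash
sed -i "s/np.array(c\['rotation'\])/cv2.Rodrigues(np.array(c['rotation'],float))[0]/g" h.py
python3 - <<'E'
from h import *
np.set_printoptions(precision=3,suppress=True)
for n in ['scene','side','wrist']:
    c=camera(n); save(c,n+'0.png'); print(n,c['origin'],c['fovy'],cv2.Rodrigues(np.array(c['rotation']))[0][:,2])
    for t in ['rack','cap_1','tube_spare','cassette_a','dropper','pen_s']:
        for m in masks_of(t,n):
            if m['conf']<.3: continue
            ys,xs=np.nonzero(m['mask']); print(t,round(m['conf'],2),np.round(m['box']),onz(c,xs.mean(),ys.mean(),20)[:2])
a=cv2.imread('pics/scene0.png')[130:270,200:400]; cv2.imwrite('pics/scene0c.png',cv2.resize(a,None,fx=4,fy=4,interpolation=cv2.INTER_CUBIC))
E
```

```text
scene [ 308.444 -476.065  688.012] 46.550111824428825 [ 0.304  0.608 -0.733]
rack 0.79 [244. 168. 365. 232.] [554.674 102.135]
cap_1 0.58 [270. 166. 276. 177.] [530.585 199.962]
cap_1 0.46 [288. 176. 296. 182.] [560.541 161.723]
tube_spare 0.51 [325. 164. 335. 185.] [642.449 154.173]
cassette_a 0.51 [287. 234. 316. 261.] [502.63   -3.739]
dropper 0.83 [231. 203. 250. 236.] [423.277 101.54 ]
pen_s 0.64 [323. 149. 339. 181.] [639.918 167.742]
side [282.256 755.17  593.279] 42.715933359683305 [ 0.305 -0.786 -0.538]
cap_1 0.63 [315. 255. 328. 269.] [535.192  91.78 ]
cap_1 0.48 [305. 238. 315. 253.] [567.656  56.299]
tube_spare 0.57 [248. 249. 260. 272.] [643.02 129.76]
cassette_a 0.66 [345. 235. 353. 258.] [500.052  32.22 ]
dropper 0.68 [375. 247. 392. 293.] [422.772  77.051]
pen_s 0.76 [194. 276. 261. 291.] [649.186 204.74 ]
wrist [624.134  81.046 374.081] 70.641783244055 [ 0.001 -0.314 -0.949]
rack 0.67 [158.   1. 329. 168.] [545.366 112.205]
cap_1 0.73 [190.  17. 208.  41.] [494.285 160.762]
cap_1 0.6 [225.  58. 243.  78.] [528.18  123.016]
cap_1 0.57 [253.  93. 273. 107.] [559.016  87.082]
tube_spare 0.63 [317.  32. 338.  54.] [636.011 148.773]
cassette_a 0.55 [216. 138. 243. 186.] [512.247  13.811]
dropper 0.97 [104.  83. 167. 108.] [410.604  92.144]
pen_s 0.74 [309.   0. 354.  42.] [638.301 170.964]
```

View pics/wrist0.png

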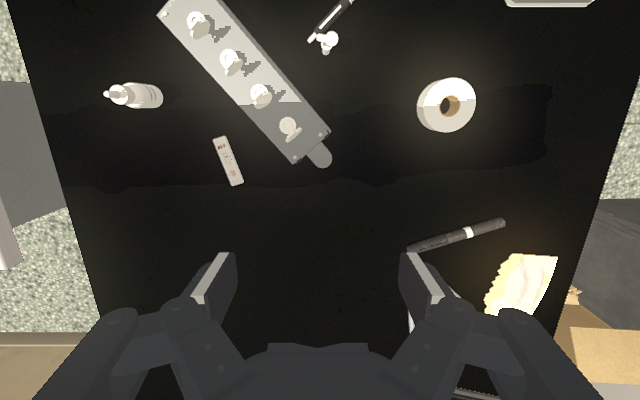

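View pics/scene0c.png

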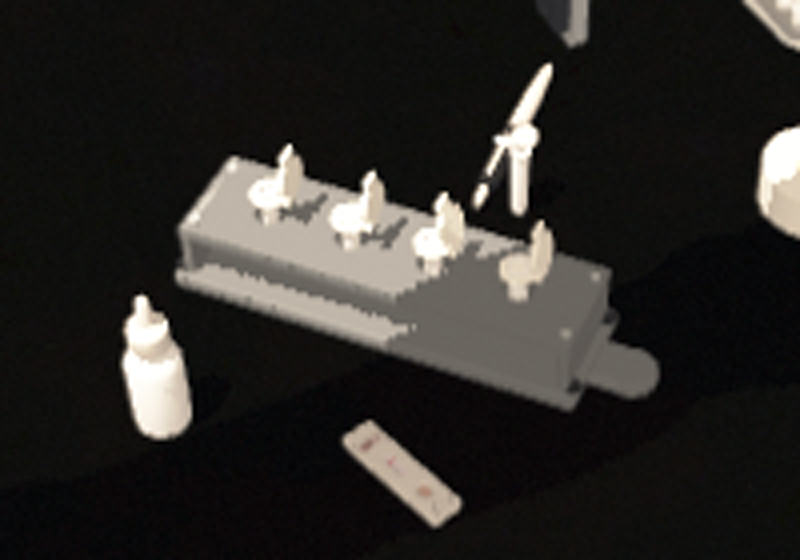

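The wrist picture shows the rack across the top left, from (160,10) to (325,165), with caps near (199,29), (234,68), (263,100) and (289,128) and the tongue at (320,155). The rack's yaw is about 131°. The scene crop confirms the open caps stand on the tongue side. I'll shut the gripper, centre over the rack, turn the tool's x axis along the row, and look closer.

>>> apply_moves --increments '[{"offset": [0.019,-0.013,0],"angular": [0,0,0],"jaw": -1},{"offset": [0.019,-0.013,0],"angular": [0,0,0],"jaw": -1},{"offset": [0.019,-0.013,0],"angular": [0,0,0],"jaw": -1},{"offset": [0.019,-0.013,0],"angular": [0,0,0],"jaw": -1},{"offset": [0.019,-0.013,0],"angular": [0,0,0],"jaw": -1},{"offset": [0,0,0],"angular": [0,0,-0.144],"jaw": -1},{"offset": [0,0,0],"angular": [0,0,-0.144],"jaw": -1},{"offset": [0,0,0],"angular": [0,0,-0.144],"jaw": -1},{"offset": [0,0,0],"angular": [0,0,-0.144],"jaw": -1},{"offset": [0,0,0],"angular": [0,0,-0.144],"jaw": -1},{"offset": [0,0,0],"angular": [0,0,0],"jaw": -1}]'

```text
time: 2.52
ee_pos: [545.2, 115.7, 250.4]
orientation: [-1.238, -2.885, -0.005]
contact_force: [0.1, 0.1, 0.1]
width: 0.1
```

Run:
```python
from h import *
np.set_printoptions(precision=3,suppress=True)
s=get_state(); print(s['ee_pos'],s['orientation'],s['width'],s['time'],nose_length)
R=cv2.Rodrigues(s['orientation'])[0]; print(R)
c=camera('wrist'); save(c,'wrist1.png')
np.save('cam1.npy',c,allow_pickle=True)
for m in masks_of('cap_1','wrist')+masks_of('rack','wrist'): print(round(m['conf'],2),np.round(m['box']))
```

```text
[545.238 115.739 250.413] [-1.238 -2.885 -0.005] 0.08803790101179776 2.525 17.0
[[-0.689  0.725 -0.   ]
 [ 0.725  0.689  0.004]
 [ 0.003  0.002 -1.   ]]
0.6 [305. 210. 323. 213.]
0.57 [310. 135. 325. 146.]
0.45 [306. 175. 328. 184.]
0.72 [289.  88. 343. 249.]
```

View pics/wrist1.png

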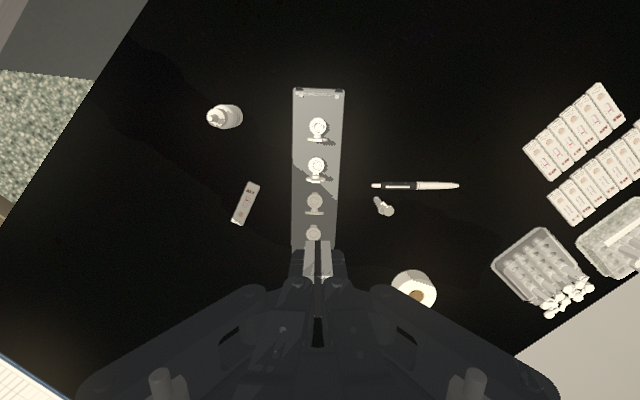

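The wrist picture shows the row running nearly straight up the image: rims at about (313,231), (314,200), (316,165) and (318,126), with caps standing on their lower (-x) side. I'll fit the rack pose to the rims in both views.

Run:
```python
from h import *
from scipy.optimize import least_squares
np.set_printoptions(precision=2,suppress=True)
cw=np.load('cam1.npy',allow_pickle=True).item(); cs=camera('scene')
a=cw['img'][80:250,270:370,::-1]; cv2.imwrite('pics/w1c.png',cv2.resize(a,None,fx=3.5,fy=3.5,interpolation=cv2.INTER_CUBIC))
W=np.array([[313,231],[314.3,200],[316.3,164],[318,125.5]])
S=np.array([[330.5,197.5],[309.3,190.7],[288,184.3],[268,178.3]])
X=np.array([-66,-22,22,66.])
def pts(p): return np.c_[p[0]+X*np.cos(p[2]),p[1]+X*np.sin(p[2]),0*X+56]
for nm,f in [('w',lambda p:(proj(cw,pts(p))-W)),('s',lambda p:(proj(cs,pts(p))-S)),('both',lambda p:np.r_[proj(cw,pts(p))-W,proj(cs,pts(p))-S])]:
    r=least_squares(lambda p:f(p).ravel(),[545,112,2.28],x_scale=[1,1,.01]); print(nm,r.x,'\n',f(r.x).round(1).tolist())
```

```text
w [546.66 111.38   2.28] 
 [[-0.2, 2.3], [0.2, -0.1], [-0.1, -0.4], [0.1, -1.4]]
s [549.03 103.23   2.28] 
 [[0.1, -0.1], [-0.2, 0.1], [0.2, 0.1], [-0.1, -0.2]]
both [547.64 109.8    2.28] 
 [[-0.5, 3.7], [-0.2, 1.3], [-0.4, 1.2], [-0.2, 0.3], [-2.2, -2.1], [-2.3, -1.8], [-1.8, -1.8], [-2.0, -2.1]]
```

View pics/w1c.png

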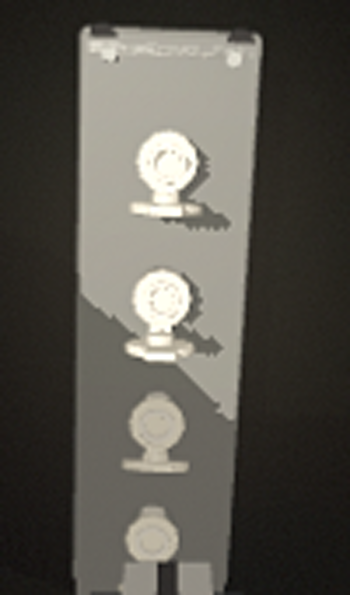

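The crop gives cleaner rims: (313.1,233.7), (314.6,201.4), (316.3,165.4) and (317.7,125.7). The rack is therefore near (546,112), yaw 2.28. The scene fit sits 8 mm off, mostly along the row, where it hardly matters. I'll go behind the tongue end, staying high first.

>>> apply_moves --increments '[{"offset": [-0.02,0,0],"angular": [0,0,0.05],"jaw": -1},{"offset": [-0.02,0,0],"angular": [0,0,0],"jaw": -1},{"offset": [-0.02,0,0],"angular": [0,0,0],"jaw": -1},{"offset": [-0.02,0,0],"angular": [0,0,0],"jaw": -1},{"offset": [-0.02,0,0],"angular": [0,0,0],"jaw": -1},{"offset": [-0.01,0,0],"angular": [0,0,0],"jaw": -1},{"offset": [0,0,0.02],"angular": [0,0,0],"jaw": -1},{"offset": [0,0,0.02],"angular": [0,0,0],"jaw": -1},{"offset": [0,0,0.02],"angular": [0,0,0],"jaw": -1},{"offset": [0,0,0.01],"angular": [0,0,0],"jaw": -1},{"offset": [0,0,0],"angular": [0,0,0],"jaw": -1}]'

```text
time: 4.1
ee_pos: [625.2, 22.5, 177.8]
orientation: [-1.329, -2.846, -0.005]
contact_force: [-0.3, 0.3, -0.7]
width: 0.2
```

```bash
cat > g.py <<'E'
from h import *
np.set_printoptions(precision=3,suppress=True)
s=get_state(); R=cv2.Rodrigues(s['orientation'])[0]; y=2.28
d=s['ee_pos'][:2]-[546,112.5]
print('rack x,y',d@[np.cos(y),np.sin(y)],d@[-np.sin(y),np.cos(y)],'z',s['ee_pos'][2],'tipz',s['ee_pos'][2]-17*abs(R[2,2]),'yaw',np.arctan2(R[1,0],R[0,0])-y,'tilt',R[:,2],'F',s['contact_force'],s['time'])
E
python3 g.py
python3 - <<'E'
from h import *
c=camera('wrist'); a=c['img'][0:300,200:440,::-1].copy()
cv2.imwrite('pics/w2c.png',cv2.resize(a,None,fx=2,fy=2,interpolation=cv2.INTER_CUBIC)); np.save('cam2.npy',c,allow_pickle=True)
y=2.28; e=np.array([np.cos(y),np.sin(y)])
print(proj(c,[[*(np.array([546,112.5])+X*e),56] for X in (-66,-22,22,66)]))
E
```

```text
rack x,y -119.86332354503645 -1.5341243494867456 z 177.8212981679766 tipz 160.82139447526006 yaw -0.011999715317462911 tilt [ 0.001  0.003 -1.   ] F [-0.271  0.261 -0.672] 4.1
[[314.66065453 138.75643063]
 [313.83872522  83.93700161]
 [312.91205785  22.13195827]
 [311.85926994 -48.08482501]]
```

View pics/w2c.png

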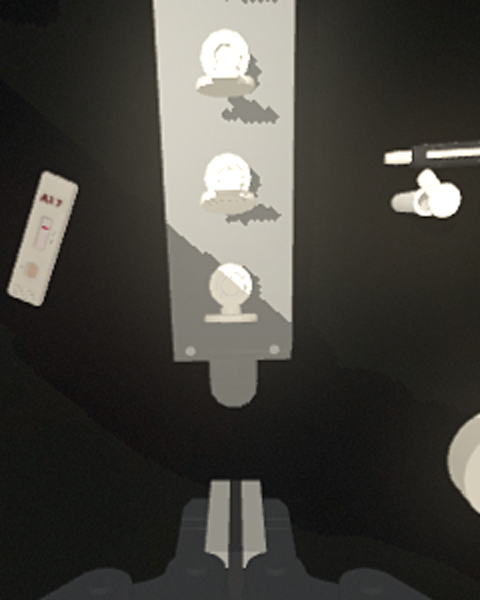

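The crop shows the row centred ahead of the shut fingertips: rims at about (316,142), (313.5,88.5) and (312,26). They are 4 px lower than predicted, so the rack is about 3 mm nearer than my fit. Lateral alignment is good, so I'm descending behind the tongue.

>>> apply_moves --increments '[{"offset": [-0.008,0,0.02],"angular": [0,0,0.01],"jaw": -1},{"offset": [0,0,0.02],"angular": [0,0,0],"jaw": -1},{"offset": [0,0,0.02],"angular": [0,0,0],"jaw": -1},{"offset": [0,0,0.015],"angular": [0,0,0],"jaw": -1},{"offset": [0,0,0.008],"angular": [0,0,0],"jaw": -1},{"offset": [0,0,0],"angular": [0,0,0],"jaw": -1},{"offset": [0,0,0],"angular": [0,0,0],"jaw": -1}]'

```text
time: 5.03
ee_pos: [633.8, 14.6, 92.1]
orientation: [1.346, 2.834, 0.008]
contact_force: [0.4, 0.4, -0.2]
width: 0.2
```

```bash
python3 g.py
```

```text
rack x,y -131.47859041513155 -2.879182902344546 z 92.08831610544641 tipz 75.08871372728822 yaw -0.025341660060754556 tilt [ 0.006  0.003 -1.   ] F [ 0.362  0.413 -0.225] 5.025
```

>>> apply_moves --increments '[{"offset": [0,-0.002,0.008],"angular": [0,0,-0.025],"jaw": -1},{"offset": [0,0,0.004],"angular": [0,0,0],"jaw": -1},{"offset": [0,0,0],"angular": [0,0,0],"jaw": -1}]'

```text
time: 5.4
ee_pos: [632.8, 13.3, 80.4]
orientation: [1.307, 2.85, 0.009]
contact_force: [-0.3, -0.2, 0.1]
width: -0.4
```

```bash
python3 g.py
```

```text
rack x,y -131.8052292354771 -1.2705976377173158 z 80.40142658116719 tipz 63.40206489539285 yaw 0.0015284961486465853 tilt [ 0.008  0.003 -1.   ] F [-0.25  -0.231  0.135] 5.4
```

>>> apply_moves --increments '[{"offset": [0.008,0,0.001],"angular": [0,0,0],"jaw": -1},{"offset": [0.008,0,0],"angular": [0,0,0],"jaw": -1},{"offset": [0.008,0,0],"angular": [0,0,0],"jaw": -1},{"offset": [0.008,0,0],"angular": [0,0,0],"jaw": -1},{"offset": [0.008,0,0],"angular": [0,0,0],"jaw": -1},{"offset": [0.008,0,0],"angular": [0,0,0],"jaw": -1},{"offset": [0,0,0],"angular": [0,0,0],"jaw": -1}]'

```text
time: 6.28
ee_pos: [599.1, 53.4, 79.9]
orientation: [1.305, 2.85, 0.01]
contact_force: [0.8, -0.0, 0.1]
width: 0.0
```

```bash
python3 g.py
```

```text
rack x,y -79.41571294054117 -1.8270164322539486 z 79.87559533102518 tipz 62.876383651832256 yaw 0.0029609829787800024 tilt [ 0.009  0.003 -1.   ] F [ 0.834 -0.046  0.122] 6.275
```

>>> apply_moves --increments '[{"offset": [0.007,0,0.001],"angular": [0,0,0],"jaw": -1},{"offset": [0.006,0,0],"angular": [0,0,0],"jaw": -1},{"offset": [0,0,0],"angular": [0,0,0],"jaw": -1}]'

```text
time: 6.65
ee_pos: [590.2, 63.7, 78.7]
orientation: [1.306, 2.85, 0.01]
contact_force: [0.1, -0.6, 0.5]
width: -0.1
```

```bash
python3 g.py
python3 - <<'E'
from h import *
out=[]
for n in ('side','scene'):
    c=camera(n); p=proj(c,[546,112.5,60])[0].astype(int); a=c['img'][p[1]-50:p[1]+50,p[0]-70:p[0]+70,::-1]; out.append(cv2.resize(a,(560,400),interpolation=cv2.INTER_CUBIC)[:, :])
cv2.imwrite('pics/s3.png',cv2.resize(np.vstack(out),None,fx=.75,fy=.75))
E
```

```text
rack x,y -65.82399940163182 -1.7306862939772856 z 78.67156680587811 tipz 61.67235629054575 yaw 0.0023720040452608337 tilt [ 0.009  0.003 -1.   ] F [ 0.076 -0.63   0.542] 6.65
```

View pics/s3.png

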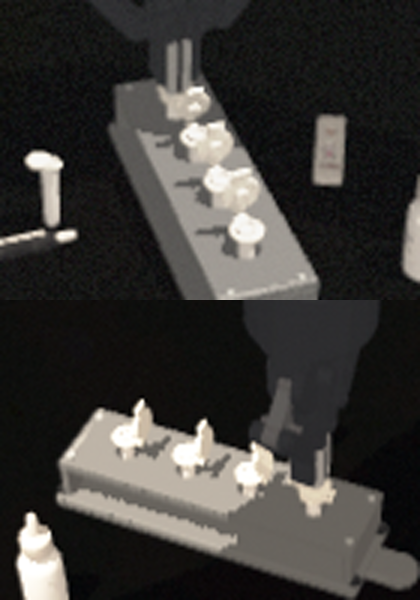

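The first cap is folded under the fingertips, at about (312,490) in the lower half of the picture. The other three are still upright, the rack hasn't shifted, and forces are below 1 N. Continuing to cap 2.

>>> apply_moves --increments '[{"offset": [0.008,-0.001,0],"angular": [0,0,0],"jaw": -1},{"offset": [0.008,0,0],"angular": [0,0,0],"jaw": -1},{"offset": [0.008,0,0],"angular": [0,0,0],"jaw": -1},{"offset": [0.008,0,0],"angular": [0,0,0],"jaw": -1},{"offset": [0.006,0,0],"angular": [0,0,0],"jaw": -1},{"offset": [0,0,0],"angular": [0,0,0],"jaw": -1}]'

```text
time: 7.5
ee_pos: [563.1, 93.5, 78.6]
orientation: [1.306, 2.849, 0.01]
contact_force: [-0.3, 0.7, 0.9]
width: -0.3
```

```bash
python3 g.py
```

```text
rack x,y -25.537838496560234 -0.5865878001691875 z 78.58865733507484 tipz 61.589498596217595 yaw 0.0020768709829059873 tilt [ 0.01   0.003 -1.   ] F [-0.265  0.715  0.937] 7.5
```

>>> apply_moves --increments '[{"offset": [0.008,0,0],"angular": [0,0,0],"jaw": -1},{"offset": [0.008,0,0],"angular": [0,0,0],"jaw": -1},{"offset": [0.008,0,0],"angular": [0,0,0],"jaw": -1},{"offset": [0.008,0,0],"angular": [0,0,0],"jaw": -1},{"offset": [0.008,0,0],"angular": [0,0,0],"jaw": -1},{"offset": [0.005,0,0],"angular": [0,0,0],"jaw": -1},{"offset": [0,0,0],"angular": [0,0,0],"jaw": -1}]'

```text
time: 8.38
ee_pos: [531.7, 130.1, 78.5]
orientation: [1.306, 2.849, 0.011]
contact_force: [0.2, -0.7, -0.2]
width: -0.2
```

```bash
python3 g.py
python3 - <<'E'
from h import *
out=[]
for n in ('side','scene'):
    c=camera(n); p=proj(c,[546,112.5,60])[0].astype(int); a=c['img'][p[1]-50:p[1]+50,p[0]-70:p[0]+70,::-1]; out.append(cv2.resize(a,(560,400),interpolation=cv2.INTER_CUBIC)[:, :])
cv2.imwrite('pics/s4.png',cv2.resize(np.vstack(out),None,fx=.75,fy=.75))
E
```

```text
rack x,y 22.6616919233689 -0.5632988247131703 z 78.45769300374475 tipz 61.458571158218874 yaw 0.0022173475712294888 tilt [ 0.01   0.003 -1.   ] F [ 0.247 -0.66  -0.203] 8.375
```

View pics/s4.png

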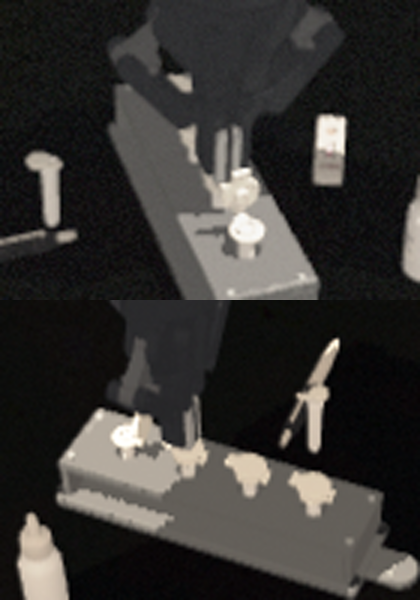

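Caps 1 and 2 lie flat at about (313,487) and (248,470) in the lower half. The third is under the fingertips and the fourth is still upright at (137,430). Continuing over the last cap and off the end, then up.

>>> apply_moves --increments '[{"offset": [0.008,0,0],"angular": [0,0,0],"jaw": -1},{"offset": [0.008,0,0],"angular": [0,0,0],"jaw": -1},{"offset": [0.008,0,0],"angular": [0,0,0],"jaw": -1},{"offset": [0.008,0,0],"angular": [0,0,0],"jaw": -1},{"offset": [0.008,0,0],"angular": [0,0,0],"jaw": -1},{"offset": [0.008,0,0],"angular": [0,0,0],"jaw": -1},{"offset": [0.008,0,0],"angular": [0,0,0],"jaw": -1},{"offset": [0.008,0,0],"angular": [0,0,0],"jaw": -1},{"offset": [0.008,0,0],"angular": [0,0,0],"jaw": -1},{"offset": [0.008,0,0],"angular": [0,0,0],"jaw": -1},{"offset": [0,0,0],"angular": [0,0,0],"jaw": -1}]'

```text
time: 9.85
ee_pos: [476.0, 194.8, 78.0]
orientation: [1.306, 2.849, 0.011]
contact_force: [-0.0, 0.8, -0.1]
width: -0.0
```

```bash
python3 g.py
```

```text
rack x,y 108.05348657355759 -0.45769748338929617 z 78.02659753435418 tipz 61.02749382788679 yaw 0.0017810520008021413 tilt [ 0.01   0.003 -1.   ] F [-0.001  0.797 -0.108] 9.85
```

>>> apply_moves --increments '[{"offset": [0,0,-0.02],"angular": [0,0,0],"jaw": -1},{"offset": [0,0,-0.03],"angular": [0,0,0],"jaw": -1},{"offset": [0,0,-0.03],"angular": [0,0,0],"jaw": -1},{"offset": [0,0,-0.03],"angular": [0,0,0],"jaw": -1},{"offset": [0,0,-0.03],"angular": [0,0,0],"jaw": -1},{"offset": [0,0,-0.02],"angular": [0,0,0],"jaw": -1},{"offset": [0,0,0],"angular": [0,0,0],"jaw": -1}]'

```text
time: 10.72
ee_pos: [475.1, 192.2, 242.5]
orientation: [1.31, 2.847, 0.008]
contact_force: [-0.8, 0.4, -1.7]
width: -0.2
```

```bash
python3 g.py
python3 - <<'E'
from h import *
out=[]
for n in ('side','scene'):
    c=camera(n); p=proj(c,[546,112.5,60])[0].astype(int); a=c['img'][p[1]-40:p[1]+40,p[0]-70:p[0]+70,::-1]; out.append(cv2.resize(a,(525,300),interpolation=cv2.INTER_CUBIC)[:, :])
cv2.imwrite('pics/s5.png',np.vstack(out))
E
```

```text
rack x,y 106.64513276054481 1.854304412904419 z 242.52886334586043 tipz 225.52958952065387 yaw -0.0010341743309405516 tilt [ 0.009  0.001 -1.   ] F [-0.779  0.386 -1.69 ] 10.725
```

View pics/s5.png

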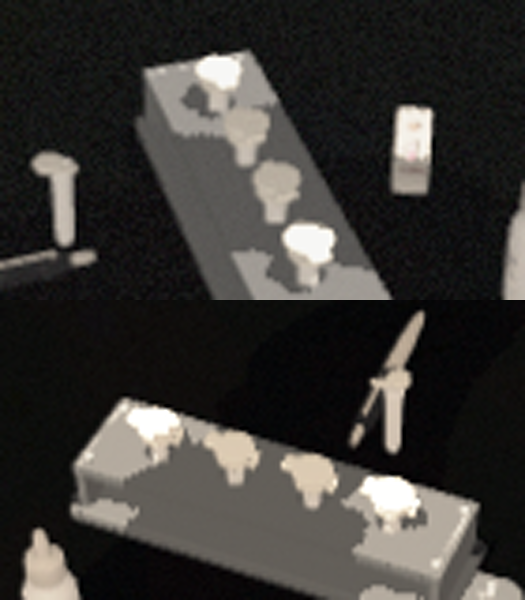

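All four caps lie flat, at about (155,422), (232,447), (310,468) and (388,497) in the lower half. The rack and bystanders haven't visibly moved, and the gripper is clear. Handing in.

```bash
python3 -c "from station import *; print(finish_job())"
```

```text
the job is handed in; nothing more can be done
None
```

I swept the shut fingertips along the row from the tongue end and folded all four caps shut, first to last. The sweep ran about 61–62 mm above the work surface. I then lifted clear to about 225 mm and handed the job in at about 10.7 s of the 40 s allowed. `finish_job()` gives no verdict.

- **Order:** pictures partway through showed cap 1 down with caps 2–4 still upright, and later caps 1–2 flat with cap 3 under the fingertips and cap 4 still upright.
- **Final pictures (side and scene):** all four caps lie flat. From the sweep height I estimate about 0.1 rad or less from flat, but I did not measure the cap angles directly.
- **Rack and bystanders:** no visible movement of the rack, spare tube, cassette, dropper or pen. I judged this from the pictures and did not measure it.
- **Forces:** readings after each move stayed around 1 N during the sweep; I did not see peaks within moves.
- **Disagreement:** the scene-camera fit of the rack was about 8 mm off the wrist-camera fit, mostly along the row. A closer wrist view put the rack about 3 mm nearer than I had fitted. Neither mattered for the sweep.

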